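# Lock the goniometer's detector ring with its sliding bar

### The job

Lock the goniometer's detector ring in its home position: with a fingertip, turn the ring (the upright peg on it is there for that) until its slot faces the locking bar, then push the bar by its thumb plate through the slot until it is fully home in the hub, and take the hand away. Only push, with fingertip force: nothing is gripped or forced. Keep off the detector on the ring, and leave the lens mount, the hex driver and the vial where they are.

Things in the scene. Friction and masses are not known exactly. Their poses are not given: they have to be found in the camera images.
- gonio: The goniometer, fixed to the optical table; place and yaw vary. Origin on the table (z = 0) under the axis of ring and hub; z up; x is the direction in which the locking bar is pushed (yaw 0.8 to 1.75). Sizes in mm, in its frame. Dark grey bed plate x -125 to 85, y -85 to 85, top z 12. Two low steel clamps at x 45, y -89 and 89, top z 24.
- cell (a point): Top of the glass cell, z 71, on the axis. It stands in a black 34 x 34 mm holder (top z 65) on the fixed aluminium hub (radius 40, top z 31), round which the ring turns. A pocket in the hub's -x side takes the bar's nose.
- guide (a point): Middle of the top of the fixed black guide in which the bar slides: gonio x -112 to -80, y -19 to 19, top z 36.5, screw heads to z 38.5. This point is at x -96, y 0.
- ring (a joint): Angle (rad) of the detector ring about gonio's z, counter-clockwise from above positive; 0 = slot points at the bar (home). Starts at 0.45 to 1.6, so turn it clockwise; stops at -0.30 and 1.90. Black flat ring, radius 42 to 70, top z 31. Friction only, about 0.12 N m (2 N at the peg): it stays where left. If it is within 0.08 rad of home the bar's tapered nose enters and centres it.
- peg (a point): Centre of the top (z 66) of the plain steel peg for turning the ring: upright, 14 mm in diameter, 35 mm tall, on the ring 57 mm from the axis. It lies in gonio's -y direction from the axis when the ring is home and goes round with the ring. Free all round, save the cell holder 40 mm inward.
- slot (a point): Outer end of the middle line of the ring's radial slot, at the rim, 70 mm from the axis, z 31. The slot is 18 mm wide and 11.5 mm deep, with a bright floor; it lies 90 degrees clockwise of the peg.
- detector: Black photodiode head on the ring, not to be touched: 22 x 30 mm, 36 mm tall (z 31 to 67), 57 mm from the axis, 150 degrees counter-clockwise of the peg; a snout reaches 12 mm towards the hub, a steel connector 14 mm outwards. Origin: centre of its underside.
- bar (a joint): Travel (m) of the steel locking bar along gonio's x: 0 = drawn back, as it starts; 0.048 = fully home, at a solid stop. Bar 14 mm wide, z 20.5 to 29.5, on gonio's x axis; drawn back it reaches from x -172 to its nose at x -75. About 2 N of friction; it cannot lift and stays where left. With the ring out of line it stops against the rim after 5 mm.
- thumb (a point): Middle of the top edge of the bar's thumb plate, an upright steel plate on the bar's rear: 26 mm wide across the bar, 8 mm thick along it, z 29.5 to 66.5. Drawn back it is at gonio x -165, y 0; home at x -117. The space behind it (towards gonio -x) is free: push its rear face.
- lens_mount: Bystander: a round lens (45 mm mount) on a short post with a 44 mm foot, 94 mm tall, loose, beside gonio on its +y side. Origin under its foot.
- hex_driver: Bystander: a hex driver with a grey handle, 160 mm long, 22 mm thick, lying loose on gonio's -y side. Origin under its middle.
- vial: Bystander: a brown glass vial with a white cap, 28 mm in diameter, 62 mm tall, standing loose beyond the ring (gonio +x, +y). Origin under its middle.

How it is judged:
By the outcome, as a careful person would: the job done as asked, in the order asked, and still so for the second after the job is handed in, with the robot touching nothing.
It also fails if it takes over 42 s, if anything falls off the work surface, if the arm or the gripper's body presses on something with over 40 N, if the wrist force passes 120 N, or if a joint passes its speed limit or range.

### The arm

A 6-joint arm with a two-finger parallel gripper is mounted at the origin on the work surface. World frame = base frame: x ahead of the robot, y to its left, z up, the work surface at z = 0. Lengths are in m, angles in rad, forces in N, time in s.
With the tool pointing down it reaches from about 0.3 to 0.75 m from the base axis. Payload 8.5 kg.
Tool frame: the origin (TCP) lies at the very end of the fingers, on their centre line; the grasp point (between the pads) lies 19 mm behind it; y points along the fingers, x is the direction in which the jaws open and shut, and the axes are right-handed (so a half turn about y gives the same grasp; the last joint's range is limited). The gripper opens to 85 mm and grips with 20 to 120 N. Pads are 22 mm wide; open, the fingers measure 114 mm over their backs; the gripper's body (76 mm by 85 mm) begins 54 mm behind the grasp point. The pads swing forward as they close: fully open they stand 13 mm farther back than shut.
Start: joints at [1.084, 0.381, 1.297, -0, 1.464, -0.215], TCP at [0.148, 0.53, 0.231] pointing down, gripper open.
Joint ranges: [-3.11, 3.11], [-0.89, 2.33], [0.22, 2.48], [-1.42, 4.56], [0.17, 2.85], [-2.88, 2.88]. Speed limits (rad/s): [2.39, 2.39, 3.14, 3.14, 3.14, 3.14].

### API

Orientations are given as a unit quaternion [x, y, z, w].
In Python, from rig import manip gives the robot as it stands.
- The arm moves only by the shell command python3 -m jog 'ROWS'. ROWS is JSON, a list that holds one entry, the list of rows, each a list of 7 numbers: the shift along the tool's x, y, z in cm, then the turn, a rotation vector about the tool's x, y, z in rad, then the closure in counts, from 0 (fully open) to 255 (shut). In form: [[[x, y, z, rx, ry, rz, hand], ...]]. A call has 1 to 12 rows; each row shifts and turns the commanded pose from where the row before left it, along the tool's axes as they then stand; what a row does not reach is not made up. A row lasts 1/8 s, in which the tool goes at most 62.5 mm and 10.7 degrees, less where a joint would pass 70% of its speed; a pose out of reach is approached as far as the arm can. A call with a gripper value outside its range is refused whole. The fingers move at their own pace and stop on an object; the grip force is fixed at half the most. Time passes only in rows, so rows that do not move let the fingers close. It gives the time, the measured TCP pose, the force and the opening at its end, in the units of the state.
- manip.state(): the state, without advancing time (a new reading comes with each control period).
- manip.capture(name): name is "side" or "top" or "wrist"; returns a dict with "pixels" (420x560x3 uint8, red, green, blue), "fx", "fy", "cx", "cy" (pixels), "D" ([k1, k2, p1, p2, k3] as OpenCV has them; the pictures are not rectified), "eye" and "attitude" of the camera in the world. Camera axes: x right, y up, looking along -z (the intrinsics and any distortion apply to the point x, -y, -z); pixel columns grow to the right and rows downward; lengths in m; the calibration is good to about 2 mm. A picture is of the moment at which its call begins. There is no depth.
- manip.job_done(): hands the job in, once; it reports no verdict.
The state is a dict: "clock": time; "joint_pos": joint angles; "joint_vel": joint speeds; "tau": joint torques, N m; "eef_pos": TCP position; "ee_rot": TCP orientation; "contact_force": force on the tool from outside, world axes, zero at the start; "torque": the same for the moment, N m; "opening": finger opening in m.
Only numpy, scipy, OpenCV 4.12 (cv2) and the standard library are available. Lean on these libraries where they do the work, as an engineer would, in place of code of your own. Each camera call takes 0.05 s, during which the arm holds its last target.

## Working session

There is one attempt and no reset: what is moved stays moved. The work goes in short steps, Python scripts to look and compute and a shell command to move; the robot and the scene stay as the last step left them, time stands still between calls to the robot, and variables do not carry over. Pictures are saved under pics/ and viewed, and the job is handed in when it is done.

```bash
ls; mkdir -p pics
python3 - <<'E'
from rig import manip
import cv2
print(manip.state())
for n in ["side","top","wrist"]:
    d=manip.capture(n)
    cv2.imwrite(f"pics/{n}0.png",d["pixels"][:,:,::-1])
    print(n,{k:v for k,v in d.items() if k!="pixels"})
E
```

```text
pics
{'clock': 0.0, 'joint_pos': array([ 1.08368406e+00,  3.81166931e-01,  1.29826332e+00,  7.74481240e-06,
        1.46358777e+00, -2.15298594e-01]), 'joint_vel': array([ 3.86893910e-04,  3.69457134e-05,  1.23278372e-03, -3.94537291e-04,
       -1.14906046e-03,  7.07529169e-04]), 'tau': array([-7.64356118e-04, -4.48461306e+01, -2.31271255e+01, -1.67197850e-04,
        4.85403347e-03, -1.91817941e-05]), 'eef_pos': array([0.14752218, 0.52954136, 0.23072652]), 'ee_rot': array([ 0.56334342,  0.42718634, -0.428103  , -0.56292436]), 'contact_force': array([-0.79473491, -0.31677476, -0.81830058]), 'torque': array([ 0.06213404, -0.05424765, -0.03858436]), 'opening': 0.08562951473296061}
side {'fx': 433.0662648533367, 'fy': 433.0662648533367, 'cx': 282.39256222948586, 'cy': 208.58386142407073, 'D': array([0.03645685, 0.        , 0.        , 0.        , 0.        ]), 'eye': array([0.43277614, 0.48011438, 0.5850679 ]), 'attitude': array([-0.07230304,  0.35448606,  0.90974717, -0.20364675])}
top {'fx': 522.2105231016241, 'fy': 522.2105231016241, 'cx': 276.8112521996598, 'cy': 210.48253401297006, 'D': array([0.05225059, 0.        , 0.        , 0.        , 0.        ]), 'eye': array([0.53916427, 0.06512378, 1.00046226]), 'attitude': array([-0.01733171,  0.02048301,  0.71353145, -0.70010923])}
wrist {'fx': 329.07870224110223, 'fy': 329.07870224110223, 'cx': 274.8949360631084, 'cy': 209.7280909837775, 'D': array([-0.03287481,  0.        ,  0.        ,  0.        ,  0.        ]), 'eye': array([0.0661696 , 0.55114479, 0.37272215]), 'attitude': array([-0.13214902, -0.09888645,  0.59656977,  0.78540602])}
```

View pics/top0.png

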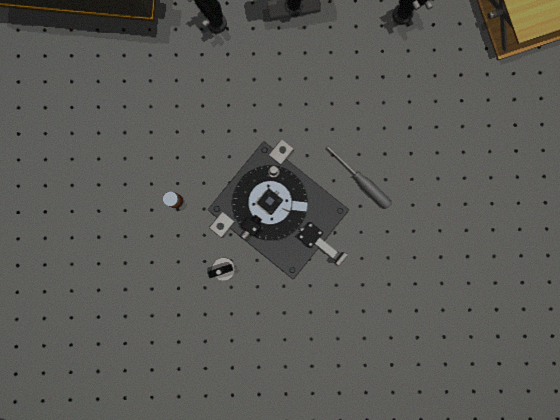

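View pics/side0.png

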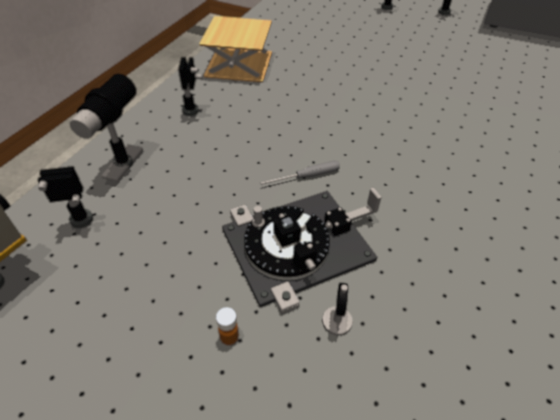

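View pics/wrist0.png

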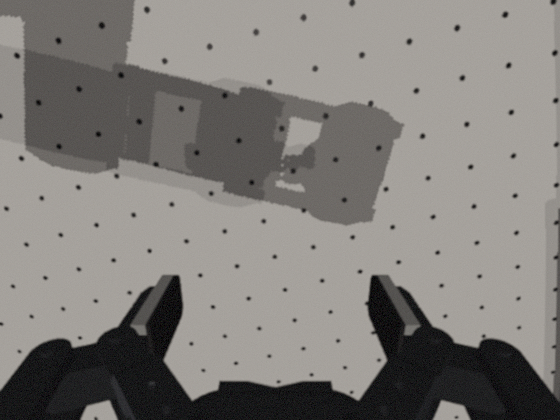

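Run:
```python
import cv2
a=cv2.imread("pics/top0.png")[130:290,150:400]
cv2.imwrite("pics/topc.png",cv2.convertScaleAbs(cv2.resize(a,None,fx=3.2,fy=3.2,interpolation=cv2.INTER_CUBIC),alpha=1.6))
a=cv2.imread("pics/side0.png")[150:350,200:400]
cv2.imwrite("pics/sidec.png",cv2.convertScaleAbs(cv2.resize(a,None,fx=3,fy=3,interpolation=cv2.INTER_CUBIC),alpha=1.2))
```

```text
(no output)
```

View pics/topc.png

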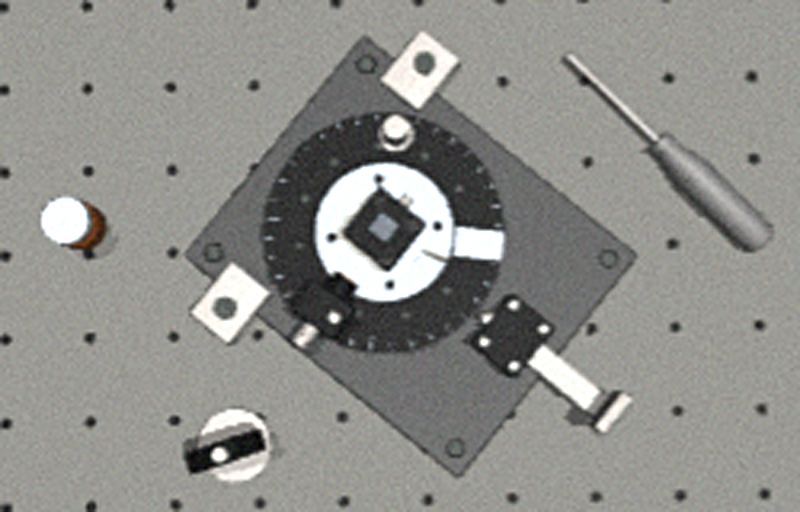

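View pics/sidec.png

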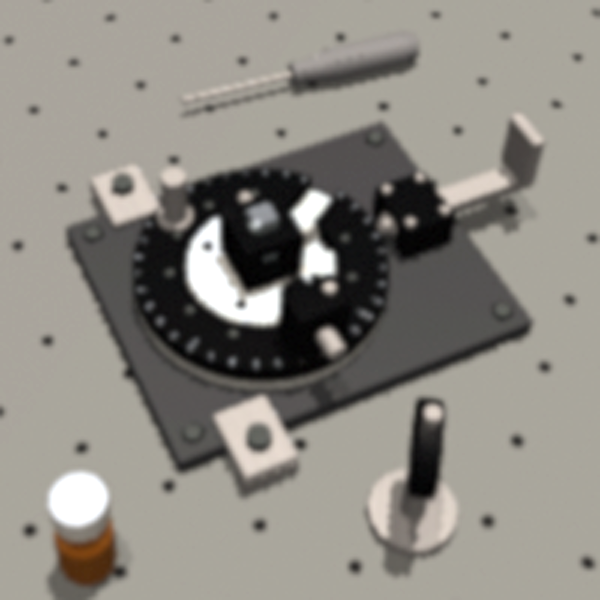

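```bash
cat > h.py <<'E'
import numpy as np, cv2
from scipy.spatial.transform import Rotation as R
from scipy.optimize import least_squares
def proj(P,c):
    p=R.from_quat(c["attitude"]).inv().apply(np.atleast_2d(P)-c["eye"])*[1,-1,-1]
    K=np.array([[c["fx"],0,c["cx"]],[0,c["fy"],c["cy"]],[0,0,1]])
    return cv2.projectPoints(p.reshape(-1,1,3),np.zeros(3),np.zeros(3),K,np.array(c["D"]))[0].reshape(-1,2)
def back(uv,z,c):
    K=np.array([[c["fx"],0,c["cx"]],[0,c["fy"],c["cy"]],[0,0,1]])
    q=cv2.undistortPoints(np.array(uv,float).reshape(-1,1,2),K,np.array(c["D"])).reshape(-1,2)
    d=R.from_quat(c["attitude"]).apply(np.c_[q[:,0],-q[:,1],-np.ones(len(q))])
    e=np.array(c["eye"]); return e+d*((z-e[2])/d[:,2])[:,None]
def g2w(g,P):
    P=np.atleast_2d(P)/1000.; c,s=np.cos(g[2]),np.sin(g[2])
    return np.c_[g[0]+c*P[:,0]-s*P[:,1], g[1]+s*P[:,0]+c*P[:,1], P[:,2]]
def ringpts(a,rs,phi,z): # phi home angle in gonio
    return [rs*np.cos(phi+a),rs*np.sin(phi+a),z]
E
cat > fit.py <<'E'
from h import *
from rig import manip
ct=manip.capture("top"); cs=manip.capture("side")
import pickle; pickle.dump((ct,cs),open("cams.pkl","wb"))
bed=[[85,-85,12],[-125,-85,12],[-125,85,12],[85,85,12]]
fixed=bed+[[0,0,71],[-96,0,36.5],[-165,0,66.5]]
T=np.array([[364,36],[636,255],[460,476],[186,255],[383,227],[514,335],[617,411],[397,127],[504,243]])
S=np.array([[70,232],[383,125],[530,325],[180,466],[262,214],[413,203],[530,131],[174,175],[318,192]])
T=(T+.5)/3.2-.5+[150,130]; S=(S+.5)/3-.5+[200,150]
def pts(v):
    return np.vstack([fixed,ringpts(v[3],57,-np.pi/2,66),ringpts(v[3],70,np.pi,31)])
def f(v,flat=True):
    P=g2w(v,pts(v)); r=np.r_[proj(P,ct)-T,proj(P,cs)-S]
    return r.ravel() if flat else r
s=least_squares(f,[.55,.07,.95,1.],loss="soft_l1"); print(s.x); print(f(s.x,False).round(1))
for c,U in((ct,T),(cs,S)):
    s=least_squares(lambda v:(proj(g2w(v,pts(v)),c)-U).ravel(),s.x,loss="soft_l1"); print(s.x)
E
python3 fit.py
```

```text
[0.60690703 0.07321801 0.8726971  0.56517714]
[[-0.3 -0.7]
 [ 0.9 -0. ]
 [-0.3  1.1]
 [-1.1  0.1]
 [ 0.2 -0.1]
 [-0.1  0.2]
 [-0.9  0.7]
 [-0.6 -0. ]
 [-0.1  0.8]
 [-2.3 -1.8]
 [-0.2 -1.6]
 [ 1.6 -0.9]
 [-0.5 -0.2]
 [-0.   0.5]
 [ 0.5 -0.3]
 [-0.9 -0.8]
 [-0.5  0.9]
 [ 2.4 -2.8]]
[0.6072106  0.0727384  0.87512221 0.5674073 ]
[0.60648157 0.07422264 0.87022642 0.54656357]
```

Run:
```python
from h import *
from rig import manip
s=manip.state(); M=R.from_quat(s["ee_rot"]).as_matrix(); print(M.round(3)); 
g=[.607,.0731,.8735]; a=.566
w=lambda *p: g2w(g,[p])[0].round(4)
print("peg",w(*ringpts(a,57,-np.pi/2,66)),"home peg",w(*ringpts(0,57,-np.pi/2,66)),"thumb",w(-165,0,66.5),w(-117,0,66.5))
for n,A in(("x",M[:,0]),("z",M[:,2])): print(n,np.degrees(np.arctan2(A[1],A[0])))
# push dirs
print("gonio x deg",np.degrees(g[2]),"tangent cw start",np.degrees(g[2]-np.pi/2+a-np.pi/2),"end",np.degrees(g[2]-np.pi))
import pickle; ct,cs=pickle.load(open("cams.pkl","rb"))
uv=lambda u,v:[(u+.5)/3.2-.5+150,(v+.5)/3.2-.5+130]
print(back([uv(235,455)],0.,ct),back([uv(65,220)],.062,ct),back([uv(570,60),uv(765,235)],.011,ct))
```

```text
[[ 0.268 -0.    -0.963]
 [ 0.963 -0.001  0.268]
 [-0.001 -1.     0.   ]]
peg [0.6635 0.0656 0.066 ] home peg [0.6507 0.0365 0.066 ] thumb [ 0.501  -0.0534  0.0665] [ 0.5319 -0.0166  0.0665]
x 74.42745377758948
z 164.42744910767402
gonio x deg 50.047863404677415 tangent cw start -97.522725390918 end -129.9521365953226
[[0.47766915 0.16461411 0.        ]] [[0.61471016 0.25195485 0.062     ]] [[ 0.70884673 -0.03929354  0.011     ]
 [ 0.60211197 -0.15220006  0.011     ]]
```

```bash
python3 -m jog '[[[0,0,0,0,0.142,0,255],[0,0,0,0,0.142,0,255],[0,0,0,0,0.142,0,255],[0,0,-5,0,0,0,255],[0,0,-5,0,0,0,255],[0,0,-5,0,0,0,255],[0,0,-5,0,0,0,255],[0,0,-5,0,0,0,255],[0,0,-5,0,0,0,255],[0,0,-5,0,0,0,255],[0,0,-5,0,0,0,255],[0,0,-5,0,0,0,255]]]'
cat >> h.py <<'E'
G=[.607,.0731,.8735]
def gp(s):
    from math import cos,sin
    d=np.array(s["eef_pos"])-[G[0],G[1],0]; c,n=cos(G[2]),sin(G[2])
    M=R.from_quat(s["ee_rot"]).as_matrix(); T=np.array([[c,n,0],[-n,c,0],[0,0,1]])
    return (T@d*1000).round(1),(T@M).round(3),(T@np.array(s["contact_force"])).round(1),s["clock"]
E
python3 -c "
from h import *
from rig import manip
for a in gp(manip.state()):print(a)"
```

```text
clock: 1.75
eef_pos: [0.4936, 0.2394, 0.2313]
ee_rot: [-0.641, -0.299, 0.299, 0.641]
contact_force: [0.4, 1.3, 0.5]
opening: 0.0004
[ 54.7 193.8 231.3]
[[ 1.     0.     0.001]
 [-0.001  0.     1.   ]
 [ 0.    -1.     0.   ]]
[1.2 0.5 0.5]
1.75
```

```bash
python3 -m jog '[[[0.2,0,-5,0,0,0,255],[0.2,0,-5,0,0,0,255],[0.2,0,-5,0,0,0,255],[0.3,0,-5,0,0,0,255],[0.3,2,-4.6,0,0,0,255],[0,4,0,0,0,0,255],[0,4,0,0,0,0,255],[0,0,0,0,0,0,255]]]'
python3 -c "
from h import *
from rig import manip
for a in gp(manip.state()):print(a)
for n in ['top','side','wrist']:
    a=manip.capture(n)['pixels'][:,:,::-1]; cv2.imwrite(f'pics/{n}1.png',a)
"
```

```text
clock: 2.75
eef_pos: [0.6873, 0.0917, 0.1281]
ee_rot: [-0.64, -0.297, 0.301, 0.642]
contact_force: [-0.4, 0.1, -0.5]
opening: -0.0004
[ 65.8 -49.6 128.1]
[[ 1.    -0.004  0.001]
 [-0.001  0.005  1.   ]
 [-0.004 -1.     0.005]]
[-0.2  0.4 -0.5]
2.75
```

View pics/side1.png

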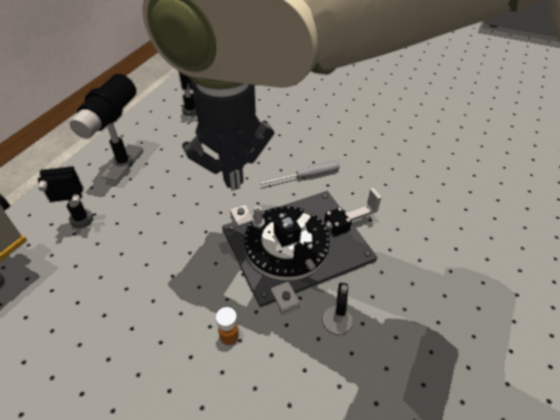

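View pics/wrist1.png

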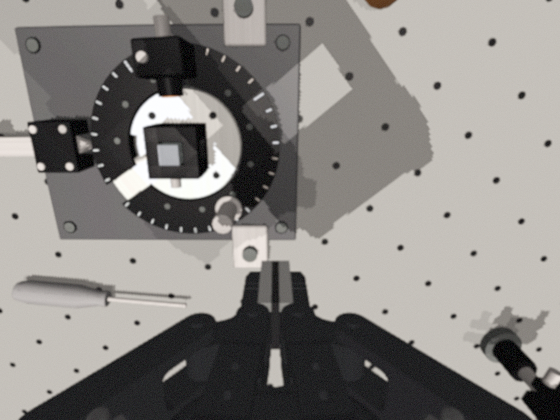

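View pics/top1.png

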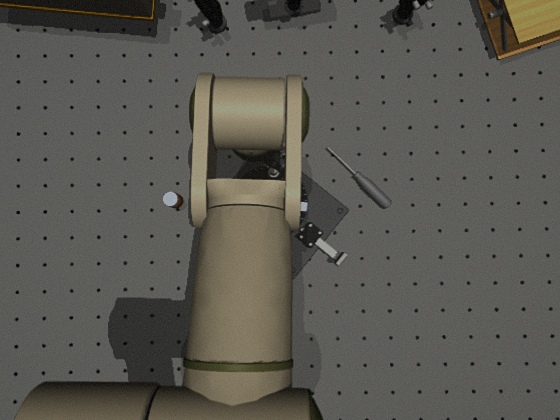

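```bash
python3 -m jog '[[[0,4,-0.2,0,0,0,255],[0,4,-0.2,0,0,0,255],[-0.7,0,0,0,0,0,255],[-0.7,0,0,0,0,0,255],[0,0,0,0,0,0,255]]]'
python3 -c "
from h import *
from rig import manip
for a in gp(manip.state()):print(a)
for n in ['side','wrist']:
    a=manip.capture(n)['pixels'][:,:,::-1]; cv2.imwrite(f'pics/{n}2.png',a)
a=cv2.imread('pics/side2.png')[100:300,150:400];cv2.imwrite('pics/side2c.png',cv2.resize(a,None,fx=3,fy=3))
"
```

```text
clock: 3.52
eef_pos: [0.6835, 0.0779, 0.0541]
ee_rot: [0.642, 0.3, -0.298, -0.64]
contact_force: [0.4, -0.2, 0.8]
opening: -0.0001
[ 52.8 -55.6  54.1]
[[ 1.     0.002  0.001]
 [-0.001 -0.003  1.   ]
 [ 0.002 -1.    -0.003]]
[ 0.1 -0.4  0.8]
3.525
```

View pics/side2c.png

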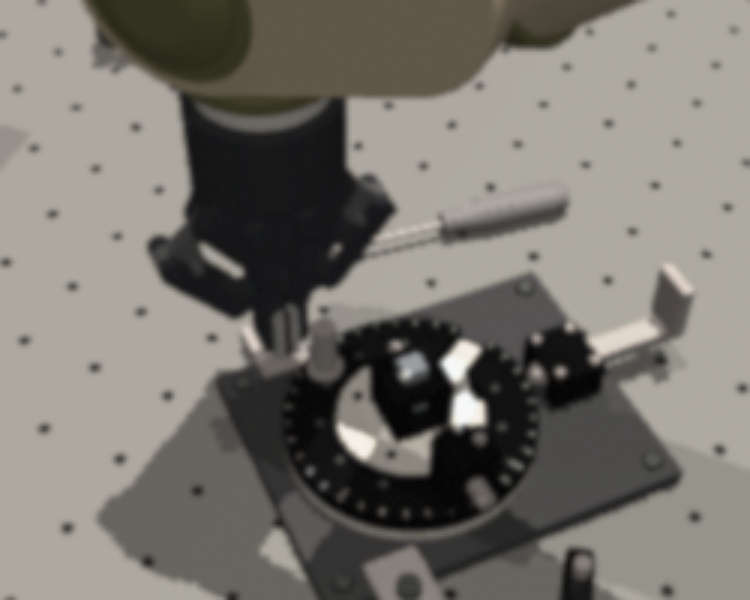

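View pics/wrist2.png

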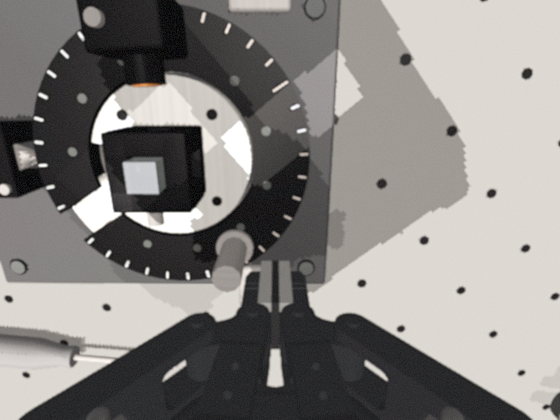

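```bash
python3 -m jog '[[[0,0.6,0.4,0,0,0,255],[-0.5,0,0,0,0,0,255],[-0.5,0,0,0,0,0,255],[-0.5,0,0,0,0,0,255],[0,0,0,0,0,0,255]]]'
python3 -c "
from h import *
from rig import manip
for a in gp(manip.state()):print(a)
for n in ['wrist']:
    a=manip.capture(n)['pixels'][:,:,::-1]; cv2.imwrite(f'pics/{n}3.png',a)
"
```

```text
clock: 4.25
eef_pos: [0.6704, 0.0695, 0.0455]
ee_rot: [0.641, 0.299, -0.299, -0.641]
contact_force: [1.8, 0.5, 0.8]
opening: -0.0
[ 37.9 -50.9  45.5]
[[ 1.     0.001  0.001]
 [-0.001 -0.001  1.   ]
 [ 0.001 -1.    -0.001]]
[ 1.6 -1.1  0.8]
4.25
```

View pics/wrist3.png

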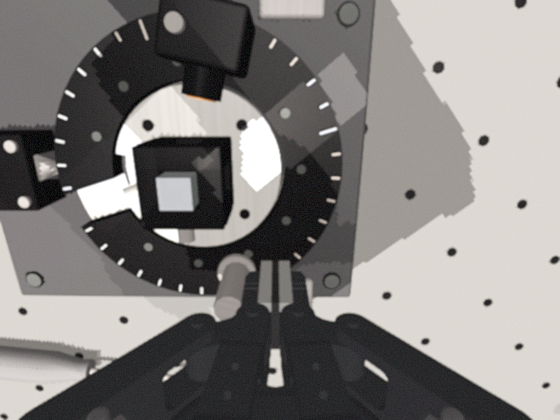

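Run:
```python
from h import *
from rig import manip
c=manip.capture("wrist")
W=back([[78,190],[86,226]],.0195,c); W2=back([[173,22],[175,192]],.067,c)
for w in list(W)+list(W2):
    d=w-[G[0],G[1],0]; x=d[0]*np.cos(G[2])+d[1]*np.sin(G[2]); y=-d[0]*np.sin(G[2])+d[1]*np.cos(G[2]); print(round(x*1e3,1),round(y*1e3,1),np.arctan2(y,x))
print(gp(manip.state())[0])
```

```text
-68.8 -13.7 -2.94469607300392
-68.4 -34.5 -2.674745771389425
3.3 56.4 1.5124331975838479
-1.5 -1.4 -2.391526809544526
[ 37.9 -50.6  45.3]
```

```bash
python3 -m jog '[[[-0.5,0,-0.1,0,0,0,255],[-0.5,0,-0.1,0,0,0,255],[-0.5,0,-0.1,0,0,0,255],[-0.2,0,0,0,0,0,255],[0,0,0,0,0,0,255]]]'
python3 -c "
from h import *
from rig import manip
for a in gp(manip.state()):print(a)
for n in ['wrist']:
    a=manip.capture(n)['pixels'][:,:,::-1]; cv2.imwrite(f'pics/{n}4.png',a)
a=a[60:300,40:340];cv2.imwrite('pics/w4c.png',cv2.convertScaleAbs(cv2.resize(a,None,fx=2.5,fy=2.5),alpha=1.4))
"
```

```text
clock: 4.97
eef_pos: [0.6608, 0.0545, 0.0451]
ee_rot: [-0.641, -0.298, 0.299, 0.641]
contact_force: [0.3, -1.4, 0.2]
opening: 0.0
[ 20.3 -53.2  45.1]
[[ 1.    -0.001  0.001]
 [-0.001  0.001  1.   ]
 [-0.001 -1.     0.001]]
[-0.9 -1.2  0.2]
4.975
```

View pics/w4c.png

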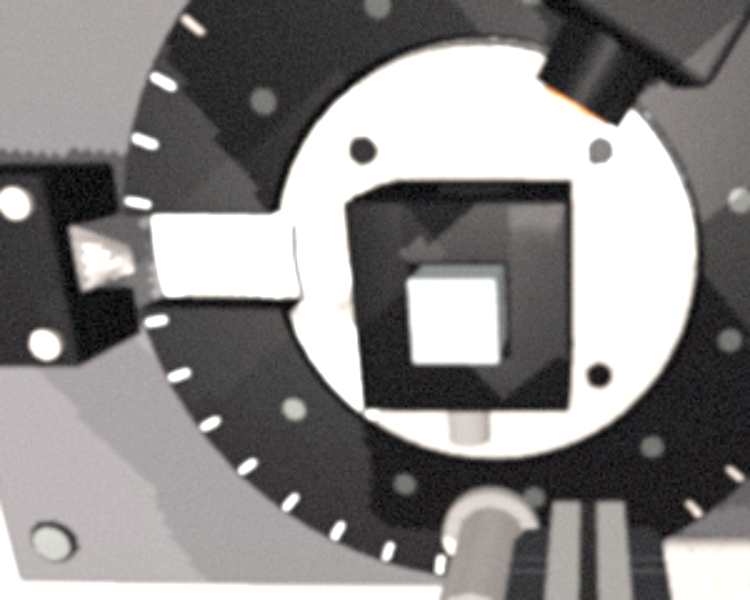

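Run:
```python
from h import *
from rig import manip
c=manip.capture("wrist")
f=lambda u,v:[40+(u+.5)/2.5-.5,60+(v+.5)/2.5-.5]
for P,z in (([f(152,213),f(160,298),f(295,213),f(298,299)],.0195),([f(131,256)],.025),([f(15,203),f(45,345)],.0385),([f(454,312)],.071)):
  for w in back(P,z,c):
    d=w-[G[0],G[1],0]; x=d[0]*np.cos(G[2])+d[1]*np.sin(G[2]); y=-d[0]*np.sin(G[2])+d[1]*np.cos(G[2]); print(round(x*1e3,1),round(y*1e3,1))
```

```text
-70.0 7.8
-71.3 -10.0
-40.5 7.6
-41.9 -10.3
-72.8 -0.0
-85.0 12.4
-85.1 -14.6
-0.5 0.2
```

```bash
python3 -m jog '[[[1.5,0,0,0,0,0,255],[1,0,0,0,0,0,255],[0,-4,0,0,0,0,255],[0,-4,0,0,0,0,255],[-5,0,1,0,0,0,255],[-5,0,1,0,0,0,255],[-5,0,1.1,0,0,0,255],[-5,0,1.1,0,0,0,255],[-4.5,0,1.1,0,0,0,255],[0,0,0,0,0,0,255]]]'
python3 -c "
from h import *
from rig import manip
for a in gp(manip.state()):print(a)
for n in ['wrist','side','top']:
    a=manip.capture(n)['pixels'][:,:,::-1]; cv2.imwrite(f'pics/{n}5.png',a)
a=cv2.imread('pics/side5.png')[100:300,200:450];cv2.imwrite('pics/side5c.png',cv2.resize(a,None,fx=3,fy=3))
"
```

```text
clock: 6.32
eef_pos: [0.4782, -0.0808, 0.1256]
ee_rot: [-0.641, -0.298, 0.298, 0.641]
contact_force: [0.5, 0.7, 1.2]
opening: 0.0001
[-2.006e+02 -1.000e-01  1.256e+02]
[[ 1.    -0.     0.003]
 [-0.003  0.001  1.   ]
 [-0.    -1.     0.001]]
[0.8 0.1 1.2]
6.325
```

View pics/wrist5.png

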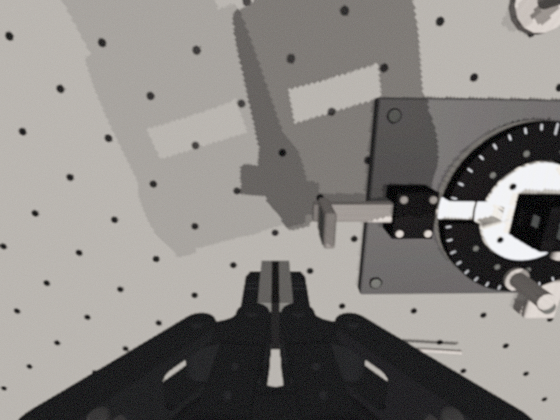

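View pics/side5c.png

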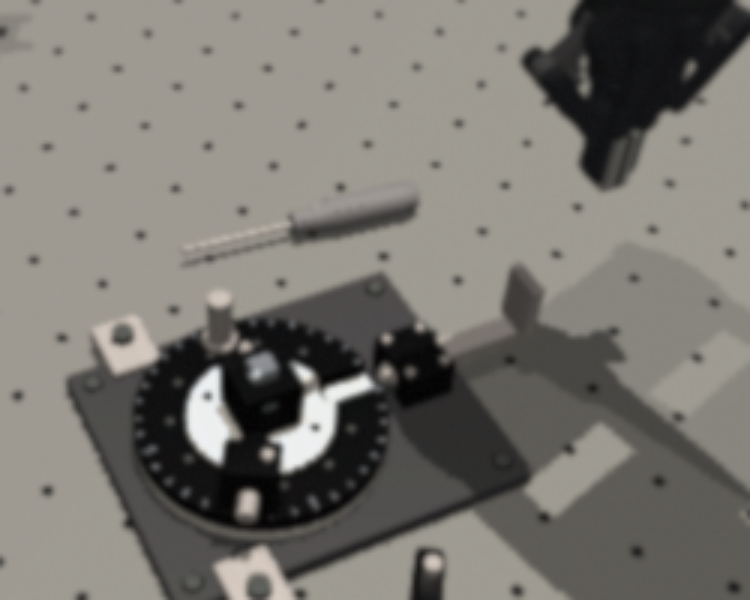

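```bash
python3 -m jog '[[[0,4,0,0,0,0,255],[0,4,0,0,0,0,255],[1,0,0,0,0,0,255],[1,0,0,0,0,0,255],[0.7,0,0,0,0,0,255],[0.7,0,0,0,0,0,255],[0,0,0,0,0,0,255]]]'
python3 -c "
from h import *
from rig import manip
for a in gp(manip.state()):print(a)
for n in ['wrist']:
    a=manip.capture(n)['pixels'][:,:,::-1]; cv2.imwrite(f'pics/{n}6.png',a)
"
```

```text
clock: 7.35
eef_pos: [0.5019, -0.0535, 0.0459]
ee_rot: [0.641, 0.3, -0.299, -0.64]
contact_force: [0.0, -0.5, -0.2]
opening: -0.0004
[-164.5   -0.7   45.9]
[[ 1.     0.001 -0.   ]
 [ 0.    -0.001  1.   ]
 [ 0.001 -1.    -0.001]]
[-0.4 -0.3 -0.2]
7.35
```

View pics/wrist6.png

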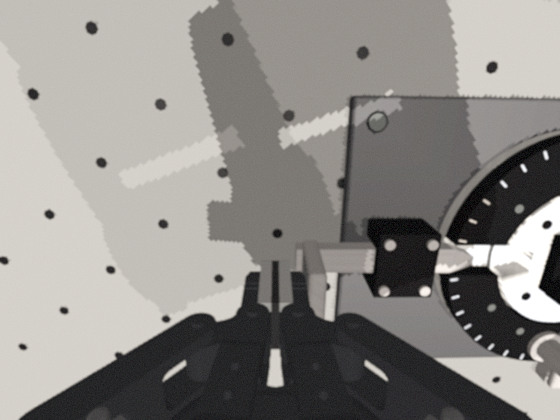

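```bash
python3 -m jog '[[[0.5,0,0,0,0,0,255],[0.5,0,0,0,0,0,255],[0.5,0,0,0,0,0,255],[0.5,0,0,0,0,0,255],[0.4,0,0,0,0,0,255],[0.3,0,0,0,0,0,255],[0,0,0,0,0,0,255]]]'
python3 -c "
from h import *
from rig import manip
for a in gp(manip.state()):print(a)
for n in ['wrist']:
    a=manip.capture(n)['pixels'][:,:,::-1]; cv2.imwrite(f'pics/{n}7.png',a)
"
```

```text
clock: 8.28
eef_pos: [0.5188, -0.0329, 0.0452]
ee_rot: [-0.641, -0.299, 0.299, 0.641]
contact_force: [1.0, 0.5, -0.4]
opening: -0.0002
[-137.9   -0.4   45.2]
[[ 1.  0.  0.]
 [-0.  0.  1.]
 [ 0. -1.  0.]]
[ 1.1 -0.5 -0.4]
8.275
```

View pics/wrist7.png

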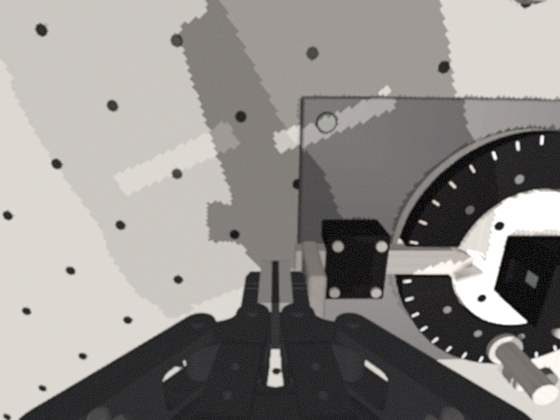

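```bash
python3 -m jog '[[[0.15,0,0,0,0,0,255],[0.15,0,0,0,0,0,255],[0,0,0,0,0,0,255]]]'; python3 -m jog '[[[0.1,0,0,0,0,0,255],[0,0,0,0,0,0,255]]]'
python3 -c "
from h import *
from rig import manip
for a in gp(manip.state()):print(a)"
```

```text
clock: 8.7
eef_pos: [0.5205, -0.0308, 0.0452]
ee_rot: [-0.641, -0.299, 0.299, 0.641]
contact_force: [-1.8, 0.4, 0.4]
opening: -0.0
clock: 8.95
eef_pos: [0.5211, -0.03, 0.0452]
ee_rot: [-0.641, -0.299, 0.299, 0.641]
contact_force: [-1.1, -1.3, -0.9]
opening: -0.0003
[-134.2   -0.4   45.2]
[[ 1. -0.  0.]
 [-0.  0.  1.]
 [-0. -1.  0.]]
[-1.7  0.  -0.9]
8.95
```

```bash
for i in 1; do python3 -m jog '[[[0.1,0,0,0,0,0,255],[0,0,0,0,0,0,255]]]' | grep -E 'pos|force'; done
python3 -m jog '[[[0.05,0,0,0,0,0,255],[0,0,0,0,0,0,255]]]' | grep -E 'pos|force'
python3 -c "
from h import *
from rig import manip
for a in gp(manip.state()):print(a)"
```

```text
eef_pos: [0.5212, -0.0299, 0.0452]
contact_force: [-5.0, -6.6, 0.2]
eef_pos: [0.5213, -0.0298, 0.0452]
contact_force: [-7.0, -8.1, 0.9]
[-134.    -0.4   45.2]
[[ 1.    -0.003  0.   ]
 [-0.     0.001  1.   ]
 [-0.003 -1.     0.001]]
[-10.7   0.2   0.9]
9.45
```

Commanded 1.5 mm farther, the tool moved only 0.2 mm and the force rose to 10.7 N, at the expected x (-134, predicted -133.4). That is the solid stop, so I'm backing off.

```bash
python3 -m jog '[[[-1,0,0,0,0,0,255],[-1.5,0,0,0,0,0,255],[-1.5,0,0,0,0,0,255],[0,-4,0,0,0,0,255],[0,-4,0,0,0,0,255],[-5,-3,0,0,0,0,255],[0,0,0,0,0,0,255]]]'
python3 -c "
from h import *
from rig import manip
for a in gp(manip.state()):print(a)
c={}
for n in ['wrist','side','top']:
    c[n]=manip.capture(n); a=c[n]['pixels'][:,:,::-1]; cv2.imwrite(f'pics/{n}8.png',a)
a=cv2.imread('pics/side8.png')[150:350,200:400];cv2.imwrite('pics/side8c.png',cv2.resize(a,None,fx=3,fy=3,interpolation=cv2.INTER_CUBIC))
print(proj(g2w(G,[[-117,0,66.5],[-165,0,66.5],[0,-57,66]]),c['side'])*3-[600,450])
print(proj(g2w(G,[[-117,0,66.5],[-113,0,66.5],[-121,0,66.5],[0,-57,66]]),c['wrist']))
"
```

```text
clock: 10.32
eef_pos: [0.4636, -0.1001, 0.1573]
ee_rot: [0.642, 0.299, -0.297, -0.64]
contact_force: [1.1, 0.5, -0.1]
opening: -0.0
[-224.9   -1.3  157.3]
[[ 1.     0.001  0.004]
 [-0.004 -0.004  1.   ]
 [ 0.001 -1.    -0.004]]
[ 1.1 -0.5 -0.1]
10.325
[[452.4707489  152.91628148]
 [526.13893886 127.21484288]
 [216.15179708 148.85550315]]
[[419.73434531 211.33451642]
 [424.96825367 211.31443474]
 [414.49308194 211.35458764]
 [548.25914167 275.42527425]]
```

View pics/side8c.png

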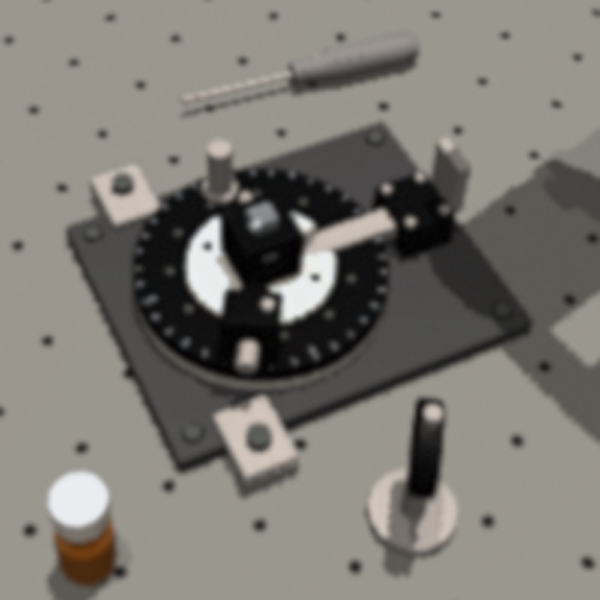

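View pics/wrist8.png

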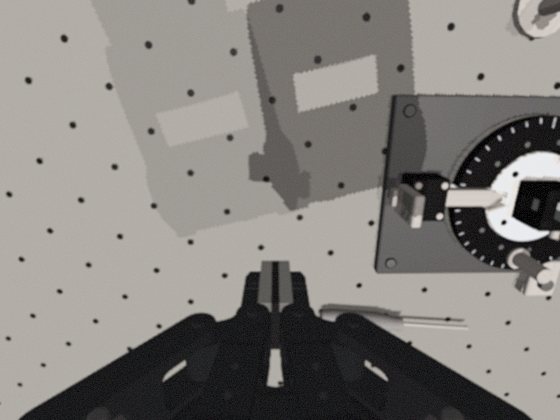

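View pics/top8.png

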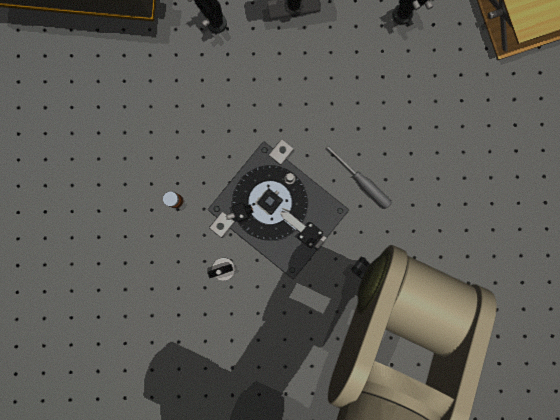

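The side crop shows the thumb's top edge at about (453,152), against (452,153) predicted for fully home. The peg is at about (219,149), against (216,149) predicted. The bar lies through the slot, and the hex driver, vial and lens mount are where they were. The hand is clear at z 157 mm.

```bash
python3 -c "
from rig import manip
print(manip.job_done())"
```

```text
the job is handed in; nothing more can be done
None
```

The detector ring is locked in its home position, and I handed the job in at about 10.5 s; the hand-in reports no verdict.

**What I did:** With the closed fingertips I pushed the peg clockwise and turned the ring from about 0.57 rad to within about 0.02 rad of home. I then pushed the thumb plate from behind until the bar stopped solidly and took the hand away.

**Last checks:**
- **Bar stop:** Over the last commanded 1.5 mm the tool moved only 0.2 mm and the force rose to 10.7 N. It stopped at gonio x -134 mm, where I expected about -133.4.
- **Pictures after the hand was away:** The thumb plate was within about 1 px of its predicted home position in the enlarged side view. The peg was within about 3 px.
- **Bystanders:** The lens mount, hex driver and vial looked unmoved, and the detector was never approached.

No check failed. The one disagreement was in the first pose fit: three points in the side camera were off by 2 to 4 px. The measured contact positions later matched that fit to about 1 mm.

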